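# Change the work tube of a small tube furnace

### The job

Draw the old tube out of the little bench furnace and lay it gently in a free groove of the ribbed bed, across both rails and without dropping it or letting it roll. Then take the tube with the dark ring from the bed and slide it into the furnace bore, the end farther from the ring first, until the ring is level with the furnace mouth, and let go. Leave the short plain tube in its groove and the other things where they stand.

Things in the scene. Friction and masses are not known exactly. Their poses are not given: they have to be found in the camera images.
- furnace: small fixed bench tube furnace, left or right of the bed: white horizontal cylinder (72 mm diameter, flanges 78 mm, 130 mm long) on a grey foot, top 109 mm above the worktop, with one level blind bore, axis at 70 mm height. Origin on the worktop below the centre of the mouth face; +x points level along the bore, into the furnace; z up. Position and yaw vary
- furnace_mouth (a point): centre of the furnace's mouth face, on the bore axis, 70 mm above the worktop; axes as the furnace. The mouth collar (45 mm outside) has a funnel narrowing from 33 to 21 mm diameter over 6 mm; the bore is 21 mm wide and 120 mm deep from the mouth face, so deeper than the ring
- bed: fixed grey tube bed, plate 100 x 150 x 5 mm with two rails (8 mm thick, along its y) at x = -112 and -48 mm in its frame. Each rail has six round ribs (along x, 5 mm radius, 10 mm long, tops 41 mm high) at y = -60 to 60 mm, 24 mm apart: five grooves at y = -48, -24, 0, 24, 48 mm. Origin on the worktop, 80 mm beyond (+x) the bed's middle; z up. Position and yaw vary
- bed_free_groove (a point): middle of the bed's outermost groove, y = +48 mm in the bed's frame, x = -80 mm; 41 mm above the worktop, the height of a lying tube's axis. Tubes lie along the bed's x. At the start the ringed and the short tube lie in the grooves y = -48 and 0, either way round; this one is free, 48 mm from the nearest tube
- old_tube: ceramic-white straight tube, 16 mm outside diameter, 170 mm long, 60 g give or take a third, both ends alike and no ring; at the start it is in the furnace bore, sticking out 52 to 72 mm, its axis about 2.5 mm below the bore's axis. Origin in its middle; x along the tube, +x end (85 mm) in the furnace
- old_nose (a point): end of the old tube that is in the furnace at the start, 85 mm from its middle
- ringed_tube: ceramic-white straight tube, 16 mm outside diameter, 170 mm long, 60 g give or take a third, with one dark ring 8 mm wide whose centre is 102 mm from one end (the nose) and 68 mm from the other. Origin in its middle; x along the tube, +x towards the nose; on the bed the nose points away from the robot
- ring_mark (a point): centre of the dark ring, on the tube's axis, 17 mm from the tube's middle towards its tail (-x)
- ringed_nose (a point): centre of the end face of the ringed tube that must go into the bore, 102 mm from the ring
- short_tube: ceramic-white straight tube, 16 mm outside diameter, plain, 130 mm long, lying on the bed; origin in its middle, x along the tube; leave alone
- drop_bottle: small brown dropper bottle with white cap, 40 mm across, 78 mm tall, standing on the worktop just left of the furnace mouth, its side about 52 mm from the bore axis; origin at the centre of its foot; leave alone
- jar: round jar with a blue lid, 59 mm across, 65 mm tall, standing on the worktop beyond the bed; origin at the centre of its foot; leave alone
- beaker: clear plastic beaker, 77 mm across, 92 mm tall, standing on the worktop beyond the bed; origin at the centre of its foot; leave alone
- petri_dish: flat covered dish, 61 mm across, 15 mm high, on the worktop between bed and furnace, near the robot; origin at the centre of its underside; leave alone

How it is judged:
By the outcome, as a careful person would: the job done as asked, in the order asked, and still so for the second after the job is handed in, with the robot touching nothing.
It also fails if it takes over 61 s, if anything falls off the work surface, if the arm or the gripper's body presses on something with over 40 N, if the wrist force passes 120 N, or if a joint passes its speed limit or range.

### The arm

A 6-joint arm with a two-finger parallel gripper is mounted at the origin on a cart in front of the work surface, level with it; the furniture and walls round the work are solid. World frame = base frame: x ahead of the robot, y to its left, z up, the work surface at z = 0. Lengths are in m, angles in rad, forces in N, time in s.
With the tool pointing down it reaches from about 0.3 to 0.775 m from the base axis. Payload 14.6 kg.
Tool frame: the origin (TCP) lies midway between the tips of the shut fingers; the grasp point (between the pads) lies 19 mm behind it; z points along the fingers, y is the line along which they close (so a half turn about z gives the same grasp; the last joint's range is limited). The gripper opens to 94 mm and grips with 3 to 60 N. Pads are 16 mm wide; open, the fingers measure 119 mm over their backs; the gripper's body (75 mm by 177 mm) begins 78 mm behind the grasp point.
Start: joints at [-1.295, 0.3, 1.521, -0, 1.321, -0.067], TCP at [0.185, -0.518, 0.181] pointing down, gripper open.
Joint ranges: [-3.03, 3.03], [-0.79, 2.21], [0.23, 2.52], [-1.04, 4.18], [0, 3.07], [-2.55, 2.55]. Speed limits (rad/s): [2.22, 2.22, 2.57, 3.14, 3.14, 3.14].

### API

Orientations are given as a unit quaternion [w, x, y, z].
In Python, from bench import sensors, eyes, r gives the robot as it stands. The module is installed in compiled form; this text tells all that it offers.
- The arm moves only by the tool send_rows, never from a script. Its argument "commands" is a list of rows, each a list of 5 numbers: the opening, from -1 (shut) to 1 (fully open), then the shift along the tool's x, y, z in cm, then the turn about the tool's z in rad. In form: [[grip, x, y, z, spin], ...]. A call has 1 to 5 rows; each row shifts and turns the commanded pose from where the row before left it, along the tool's axes as they then stand; what a row does not reach is not made up. A row lasts 1/10 s, in which the tool goes at most 50 mm and 8.59 degrees, less where a joint would pass 70% of its speed; a pose out of reach is approached as far as the arm can. A call with a gripper value outside its range is refused whole. The fingers move at their own pace and stop on an object; "newtons" is the grip in N (left out, the last holds). Time passes only in rows, so rows that do not move let the fingers close. It gives the time, the measured TCP pose, the force, the opening and the grip force at its end, in the units of the state.
- sensors.observe(): the state, without advancing time (a new reading comes with each control period).
- eyes.grab_frame(name): name is "side" or "top"; returns a dict with "color" (480x640x3 uint8, blue, green, red), "fx", "fy", "cx", "cy" (pixels), "distortion" ([k1, k2, p1, p2, k3] as OpenCV has them; the pictures are not rectified), "R" (3x3) and "t" (3): a world point X has camera coordinates R X + t. Camera axes: x right, y down, z forward; pixel columns grow to the right and rows downward; lengths in m; the calibration is good to about 2 mm. A picture is of the moment at which its call begins. There is no depth.
- r.finish_job(): hands the job in; it is judged then, once.
The state is a dict: "t": time; "q": joint angles; "joint_velocities": joint speeds; "effort": joint torques, N m; "tcp_pos": TCP position; "orientation": TCP orientation; "wrist_force": force on the tool from outside, world axes, zero at the start; "ft_torque": the same for the moment, N m; "opening": opening from 0.0 (shut) to 1.0 (fully open); "finger_force": force on a finger pad.
Only numpy, scipy, OpenCV 4.12 (cv2) and the standard library are available. Lean on these libraries where they do the work, as an engineer would, in place of code of your own. Each camera call takes 0.05 s, during which the arm holds its last target. There are 200 camera calls.

## Working session

There is one attempt and no reset: what is moved stays moved. The work goes in short steps, Python scripts to look and compute and a tool call to move; the robot and the scene stay as the last step left them, time stands still between calls to the robot, and variables do not carry over. Pictures are saved under pics/ and viewed, at most 10 in all, crops included, and the job is handed in when it is done.

Besides the shell and the picture viewer there is one more tool, called after "Call:" by a JSON object that holds its "method" and its "body". send_rows: Moves the arm, as the interface text tells. Its arguments: {"type":"object","properties":{"commands":{"type":"array","items":{"type":"array","items":{"type":"number"}}},"newtons":{"type":"number"}},"required":["commands"]}

```bash
mkdir -p pics
python3 - <<'E'
from bench import sensors, eyes, r
import cv2,pickle
s=sensors.observe(); print(s)
for n in("side","top"):
    f=eyes.grab_frame(n); pickle.dump(f,open(n+"0.pkl","wb")); cv2.imwrite(f"pics/{n}0.png",f["color"])
    print(n,f["fx"],f["distortion"],f["R"],f["t"])
E
```

```text
{'t': 0.0, 'q': array([-1.29458888e+00,  3.00486070e-01,  1.52158598e+00, -1.10257061e-05,
        1.32070625e+00, -6.66346321e-02]), 'joint_velocities': array([ 2.56440863e-04, -3.01918886e-03,  8.01272387e-05,  2.11866268e-04,
       -1.06488486e-03, -3.62222110e-04]), 'effort': array([ 1.08571785e-03, -5.31812489e+01, -3.52735698e+01,  7.09031126e-02,
        2.44477938e-02, -1.05477916e-04]), 'tcp_pos': array([ 0.18478631, -0.51771495,  0.18087607]), 'orientation': array([-5.89012981e-04,  9.85342951e-01,  1.70584049e-01, -6.73174452e-05]), 'wrist_force': array([-0.54395121,  1.06711097,  0.07602134]), 'ft_torque': array([-0.02564811, -0.00126571,  0.02846865]), 'finger_force': 0.0, 'opening': 1.001093404040902}
side 573.1150586379256 [-0.15187637  0.          0.          0.          0.        ] [[-0.99992662  0.01153311  0.00370731]
 [ 0.00420667  0.61754716 -0.7865226 ]
 [-0.01136049 -0.78644929 -0.61755036]] [ 0.5671463  -0.04536378  1.2529922 ]
top 520.6860781041794 [0.03060118 0.         0.         0.         0.        ] [[ 0.01047085 -0.99974239 -0.02013742]
 [-0.99690745 -0.00886837 -0.07808255]
 [ 0.07788385  0.02089274 -0.9967435 ]] [0.17820673 0.57342771 0.88841714]
```

View pics/top0.png

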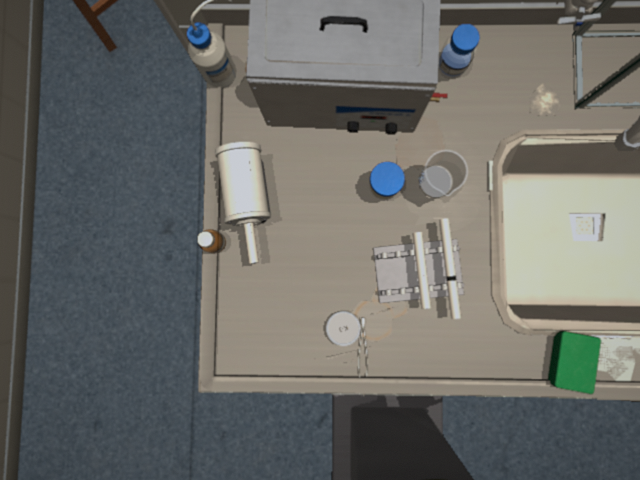

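View pics/side0.png

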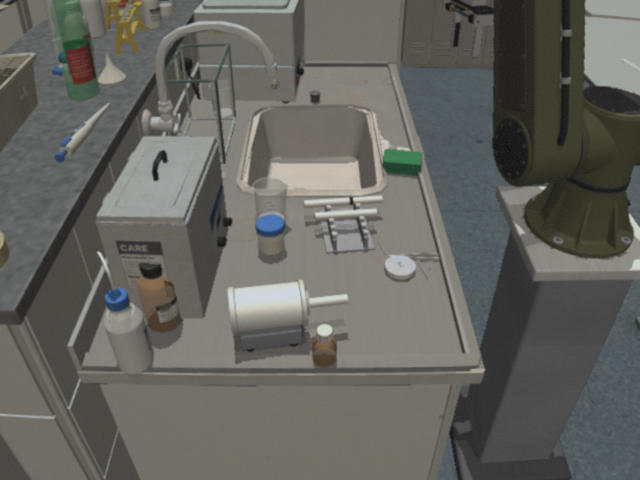

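Top: furnace at (243,185), old tube outer end ≈(252,262), ringed tube (446,220)–(457,317), short tube (419,233)–(426,306), free groove near x≈385. Side: old tube end ≈(347,299). Enlarging both.

Run:
```python
import cv2,pickle,numpy as np
def crop(n,x,y,w,h,s):
    f=pickle.load(open(n+"0.pkl","rb")); c=cv2.resize(f["color"][y:y+h,x:x+w],None,fx=s,fy=s,interpolation=cv2.INTER_CUBIC)
    for i in range(0,w,10): cv2.line(c,(i*s,0),(i*s,12 if i%50==0 else 5),(0,0,255),1)
    for i in range(0,h,10): cv2.line(c,(0,i*s),(12 if i%50==0 else 5,i*s),(0,0,255),1)
    return c
a=np.hstack([crop("top",210,190,70,95,6),crop("top",370,210,62,95,6)[:, :372]])
cv2.imwrite("pics/c1.png",a)
a=crop("top",365,210,105,115,5);cv2.imwrite("pics/c2.png",a)
a=crop("side",220,185,190,150,4);cv2.imwrite("pics/c3.png",a)
a=crop("top",200,130,80,140,4);cv2.imwrite("pics/c1.png",a)
```

```text
(no output)
```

View pics/c1.png

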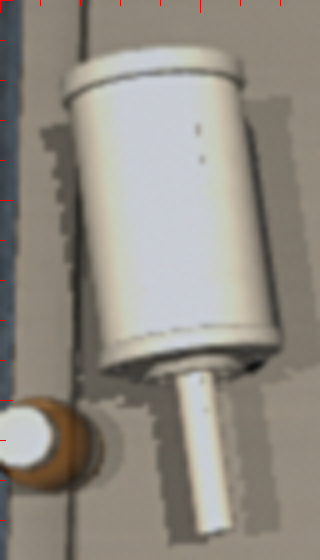

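View pics/c2.png

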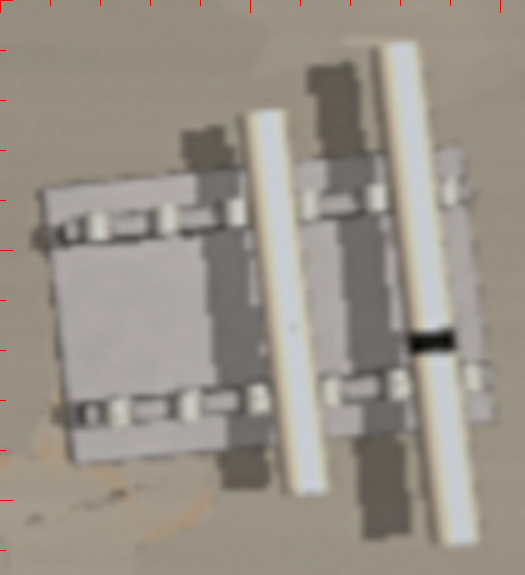

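View pics/c3.png

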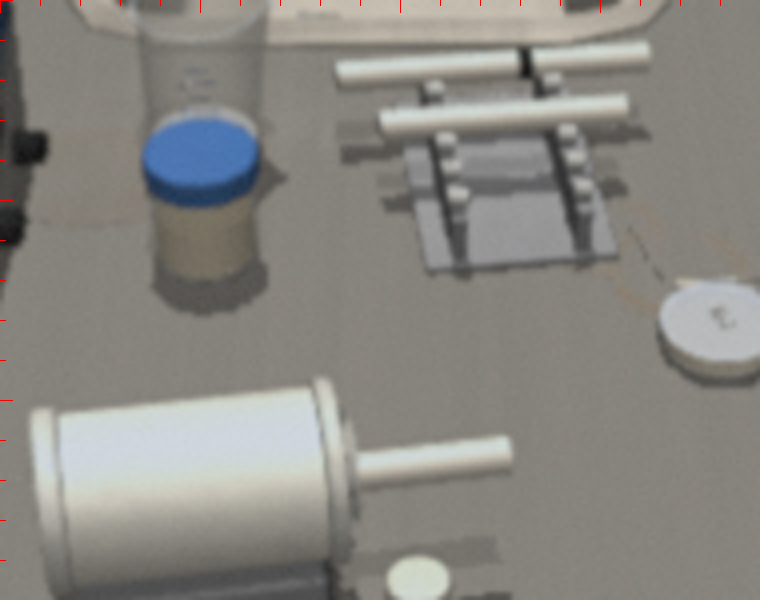

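Top crops: old tube outer end (215,530)→mouth (196,372) in c1; ringed tube ends (402,42)/(459,543), ring (431,341), ribs at e.g. (98,226)…(473,377) in c2. Side crop: old tube end (509,451), ringed nose (338,73), ring (526,62), tail (650,53).

```bash
cat > h.py <<'E'
import numpy as np,cv2,pickle
from scipy.optimize import least_squares
F={n:pickle.load(open(n+"0.pkl","rb")) for n in("top","side")}
def K(f): return np.array([[f["fx"],0,f["cx"]],[0,f["fy"],f["cy"]],[0,0,1]])
def proj(n,X):
    f=F[n]; return cv2.projectPoints(np.atleast_2d(X).astype(float),cv2.Rodrigues(np.array(f["R"]))[0],np.array(f["t"]),K(f),np.array(f["distortion"]))[0][:,0]
def tri(a,b):
    P=[];u=[]
    for n,p in(("top",a),("side",b)):
        f=F[n]; P.append(np.c_[f["R"],f["t"]]); u.append(cv2.undistortPoints(np.array([[p]],float),K(f),np.array(f["distortion"]))[0,0])
    X=cv2.triangulatePoints(P[0],P[1],u[0],u[1])[:,0]; return X[:3]/X[3]
def onz(n,p,z):
    f=F[n]; R=np.array(f["R"]); u=cv2.undistortPoints(np.array([[p]],float),K(f),np.array(f["distortion"]))[0,0]
    d=R.T@np.r_[u,1]; c=-R.T@np.array(f["t"]); return c+d*(z-c[2])/d[2]
def c1(x,y): return (200+(x+.5)/4-.5,130+(y+.5)/4-.5)
def c2(x,y): return (365+(x+.5)/5-.5,210+(y+.5)/5-.5)
def c3(x,y): return (220+(x+.5)/4-.5,185+(y+.5)/4-.5)
E
python3 - <<'E'
from h import *
np.set_printoptions(precision=4,suppress=True)
T={"old_end":(c1(215,530),c3(509,451)),"old_mouth":(c1(196,372),c3(358,467)),
"r_nose":(c2(402,42),c3(338,73)),"r_tail":(c2(459,543),c3(650,53)),"ring":(c2(431,341),c3(526,62)),
"s_far":(c2(266,112),c3(383,122)),"s_near":(c2(308,492),c3(628,105))}
P={}
for k,(a,b) in T.items():
    P[k]=X=tri(a,b); print(k,X,"resid top",proj("top",X)[0]-a,"side",proj("side",X)[0]-b)
for a,b in(("r_tail","r_nose"),("r_tail","ring"),("s_near","s_far"),("old_end","old_mouth")):
    d=P[b]-P[a]; print(a,b,np.linalg.norm(d),"yaw",np.arctan2(d[1],d[0]))
# bed fit
ys=np.arange(60,-61,-24)/1000
far=[(98,226),(168,217),(237,211),(309,204),(376,197),(450,190)];near=[(120,410),(190,404),(260,398),(332,391),(400,383),(473,377)]
ob=[("top",c2(*p),x,y) for L,x in((far,-.048),(near,-.112)) for p,y in zip(L,ys)]
ob+=[("side",c3(*p),x,y) for L,x in(([(435,90),(447,142),(453,165),(458,193)],-.048),([(552,82),(567,132),(575,157),(582,187)],-.112)) for p,y in zip(L,[-.036,.012,.036,.06])]
def bedp(v,x,y):
    c,s=np.cos(v[2]),np.sin(v[2]); return [v[0]+c*x-s*y,v[1]+s*x+c*y,v[3]]
f=lambda v:np.concatenate([proj(n,bedp(v,x,y))[0]-p for n,p,x,y in ob])
s=least_squares(f,[.6,-.1,0.1,.04],x_scale=.1); print("bed",s.x,np.abs(s.fun).mean(),[bedp(s.x,-.08,y) for y in(.048,0,-.048)])
# furnace: flange silhouettes via axis rays
for p in((157,95),(190,340)): print("furn axis@z.07",onz("top",c1(*p),.07))
# fit furnace x,y,yaw from silhouettes in the top view
def cyl(v,x0,r):
    a=np.linspace(0,2*np.pi,90); c,s_=np.cos(v[2]),np.sin(v[2])
    return np.c_[v[0]+c*x0-s_*r*np.cos(a), v[1]+s_*x0+c*r*np.cos(a), .07+r*np.sin(a)]
E
```

```text
old_end [0.5364 0.3048 0.0675] resid top [ 0.018  -0.1807] side [0.179  0.0126]
old_mouth [0.6013 0.3142 0.0679] resid top [-0.0494  0.6021] side [-0.6017 -0.0748]
r_nose [ 0.616  -0.0194  0.0401] resid top [-0.0131  0.1834] side [-0.1448 -0.0211]
r_tail [ 0.4456 -0.037   0.0408] resid top [-0.0186  0.161 ] side [-0.1248 -0.0042]
ring [ 0.5138 -0.0283  0.0408] resid top [-0.0041  0.0419] side [-0.0329 -0.0026]
s_far [0.5914 0.0272 0.0406] resid top [-0.0119  0.1513] side [-0.1234 -0.0157]
s_near [0.462  0.0137 0.0416] resid top [-0.0254  0.2237] side [-0.1798 -0.0074]
r_tail r_nose 0.1712758636977326 yaw 0.10315699189989994
r_tail ring 0.06873137918938484 yaw 0.1272454044478207
s_near s_far 0.13015758959299892 yaw 0.10400244802962089
old_end old_mouth 0.06555063118440499 yaw 0.14424769123151587
bed [0.6069 0.0291 0.1104 0.035 ] 0.21571080218937694 [[np.float64(0.5221127242944559), np.float64(0.0680114734957823), np.float64(0.03501650278853108)], [np.float64(0.5274011184079866), np.float64(0.020303687048494966), np.float64(0.03501650278853108)], [np.float64(0.5326895125215174), np.float64(-0.02740409939879236), np.float64(0.03501650278853108)]]
furn axis@z.07 [0.7197 0.3328 0.07  ]
furn axis@z.07 [0.6155 0.3166 0.07  ]
```

Call:
{"method": "send_rows", "body": {"commands": [[-0.36,0,0,0,0.0965],[-0.36,0,0,0,0.0965],[-0.36,2.5,-3.8,0,0],[-0.36,2.5,-3.8,0,0],[-0.36,2.5,-3.8,0,0]], "newtons": 40}}

```text
t: 0.6
tcp_pos: [0.2422, -0.3924, 0.181]
orientation: [-0.0, 0.997, 0.074, -0.0]
wrist_force: [0.7, 0.5, 0.2]
opening: 0.609
finger_force: 0.0
```

Call:
{"method": "send_rows", "body": {"commands": [[-0.36,2.5,-3.8,0,0],[-0.36,2.5,-3.8,0,0],[-0.36,2.5,-3.8,0,0],[-0.36,2.5,-3.8,0,0],[-0.36,2.5,-3.8,0,0]]}}

```text
t: 1.1
tcp_pos: [0.3375, -0.1858, 0.1814]
orientation: [-0.0, 0.997, 0.075, 0.0]
wrist_force: [0.1, -0.4, -0.1]
opening: 0.32
finger_force: 0.0
```

Call:
{"method": "send_rows", "body": {"commands": [[-0.36,2.5,-3.8,0,0],[-0.36,2.5,-3.8,0,0],[-0.36,2.5,-3.8,0,0],[-0.36,2.5,-3.8,0,0],[-0.36,2.5,-3.8,0,0]]}}

```text
t: 1.6
tcp_pos: [0.4328, 0.021, 0.1814]
orientation: [0.0, 0.997, 0.075, 0.0]
wrist_force: [0.7, -1.9, 1.3]
opening: 0.317
finger_force: 0.0
```

Call:
{"method": "send_rows", "body": {"commands": [[-0.36,2.5,-3.8,0,0],[-0.36,2.5,-3.8,0,0],[-0.36,0,0,0,0],[-0.36,0,0,0,0]]}}

```text
t: 2.0
tcp_pos: [0.4703, 0.102, 0.1808]
orientation: [0.0, 0.997, 0.076, -0.001]
wrist_force: [0.4, -0.3, -0.4]
opening: 0.32
finger_force: 0.0
```

```bash
cat > go.py <<'E'
# usage: go.py X Y Z TH -> tool-frame shift in cm and spin from the measured pose
import sys,numpy as np
from scipy.spatial.transform import Rotation as Ro
from bench import sensors
def where():
    s=sensors.observe(); q=s["orientation"]; R=Ro.from_quat([q[1],q[2],q[3],q[0]]).as_matrix()
    return s,R,np.arctan2(R[1,0],R[0,0])
if __name__=="__main__":
    s,R,th=where(); X=np.array(sys.argv[1:4],float); t=float(sys.argv[4])
    c,n=np.cos(t),np.sin(t); Rt=np.array([[c,n,0],[n,-c,0],[0,0,-1]])
    print("t",s["t"],"tcp",s["tcp_pos"].round(4),"th",round(th,4),"zaxis",R[:,2].round(3),"q6",s["q"][5].round(2),"F",s["wrist_force"].round(1))
    print("spin",round(th-t,4),"shift after spin (cm)",(Rt.T@(X-s["tcp_pos"])*100).round(2))
E
python3 go.py .568 .3095 .0485 .15
```

```text
t 2.0 tcp [0.4703 0.102  0.1808] th 0.1516 zaxis [-0.001 -0.    -1.   ] q6 1.56 F [ 0.4 -0.3 -0.4]
spin 0.0016 shift after spin (cm) [ 12.77 -19.06  13.23]
```

Call:
{"method": "send_rows", "body": {"commands": [[-0.36,2.55,-3.81,0,0],[-0.36,2.55,-3.81,0,0],[-0.36,2.55,-3.81,0,0],[-0.36,2.55,-3.81,0,0],[-0.36,2.55,-3.81,0,0]]}}

```text
t: 2.5
tcp_pos: [0.5691, 0.3089, 0.1816]
orientation: [0.0, 0.997, 0.074, 0.0]
wrist_force: [0.4, -0.4, 0.2]
opening: 0.317
finger_force: 0.0
```

Call:
{"method": "send_rows", "body": {"commands": [[-0.36,0,0,3.5,0],[-0.36,0,0,3.5,0],[-0.36,0,0,2,0],[-0.36,0,0,0,0],[-0.36,0,0,0,0]]}}

```text
t: 3.0
tcp_pos: [0.5688, 0.3079, 0.0925]
orientation: [-0.0, 0.997, 0.074, 0.0]
wrist_force: [-0.0, 0.2, -0.1]
opening: 0.321
finger_force: 0.0
```

```bash
python3 go.py .568 .3095 .0485 .15
```

```text
t 3.0 tcp [0.5688 0.3079 0.0925] th 0.1485 zaxis [ 0.001  0.    -1.   ] q6 1.86 F [-0.   0.2 -0.1]
spin -0.0015 shift after spin (cm) [-0.06 -0.17  4.4 ]
```

Call:
{"method": "send_rows", "body": {"commands": [[-0.36,0,-0.17,2.2,0],[-0.36,0,0,2.2,0],[-0.36,0,0,0,0]]}}

```text
t: 3.3
tcp_pos: [0.5676, 0.3098, 0.0467]
orientation: [0.0, 0.997, 0.075, -0.001]
wrist_force: [-1.2, -0.8, -0.2]
opening: 0.322
finger_force: 0.0
```

Call:
{"method": "send_rows", "body": {"commands": [[-0.8,0,0,0,0],[-0.8,0,0,0,0],[-0.8,0,0,0,0],[-0.8,0,0,0,0],[-0.8,0,0,0,0]], "newtons": 35}}

```text
t: 3.8
tcp_pos: [0.5681, 0.3107, 0.0479]
orientation: [-0.0, 0.997, 0.075, 0.0]
wrist_force: [0.1, -0.1, 0.5]
opening: 0.097
finger_force: 0.5
```

```bash
python3 - <<'E'
from bench import eyes
import cv2,numpy as np
s=eyes.grab_frame("side")["color"][240:370,220:380]; t=eyes.grab_frame("top")["color"][170:290,200:300]
cv2.imwrite("pics/g1.png",np.hstack([cv2.resize(s,(480,390)),cv2.resize(t,(320,390))]))
E
python3 go.py .568 .3095 .0485 .15
```

```text
t 3.9 tcp [0.5681 0.3107 0.0477] th 0.1498 zaxis [ 0.  0. -1.] q6 1.86 F [0.  1.7 1.8]
spin -0.0002 shift after spin (cm) [-0.03  0.12 -0.08]
```

View pics/g1.png

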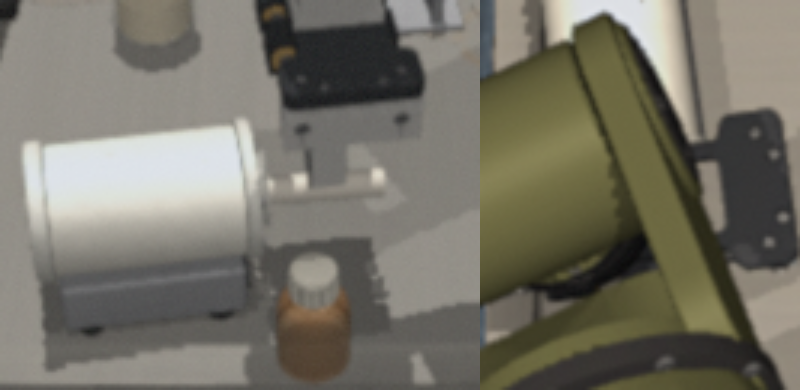

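Picture: the side view shows the hand at (350,120) over the tube, (270–380,185); the finger seems very thin and ends near the tube at (310,165). The opening 0.097 is suspicious; checking by projection.

```bash
python3 - <<'E'
from h import *
for X in([.568,.3107,.0477],[.568,.3107,.0667],[.568,.3107,.1447],[.5364,.3048,.0675]): print(((proj("side",X)[0]-[220,240])*3).round(0))
im=cv2.imread("pics/g1.png")
for y in range(140,215,6): print(y,[int(v) for v in im[y,255:400:6].mean(1)])
E
python3 -c "
from bench import sensors;s=sensors.observe();print(s['opening'],s['finger_force'],s['effort'])"
```

```text
[325. 205.]
[325. 181.]
[326.  75.]
[381. 172.]
140 [136, 124, 126, 126, 124, 111, 110, 106, 99, 109, 109, 109, 108, 109, 109, 110, 110, 113, 112, 113, 113, 114, 114, 117, 115]
146 [145, 127, 125, 126, 124, 112, 110, 108, 102, 103, 108, 109, 110, 109, 111, 114, 133, 134, 132, 125, 124, 124, 125, 125, 124]
152 [166, 147, 129, 126, 127, 118, 121, 121, 103, 84, 106, 109, 109, 108, 110, 118, 139, 142, 141, 132, 125, 124, 126, 124, 124]
158 [193, 162, 130, 126, 127, 125, 127, 127, 109, 76, 107, 109, 110, 109, 109, 117, 139, 141, 141, 141, 134, 125, 124, 124, 125]
164 [200, 166, 131, 124, 125, 126, 125, 126, 112, 75, 107, 110, 110, 109, 110, 116, 137, 139, 140, 141, 142, 130, 123, 124, 124]
170 [207, 171, 130, 125, 126, 125, 127, 130, 126, 83, 107, 109, 110, 108, 109, 110, 126, 126, 126, 138, 192, 181, 130, 124, 125]
176 [205, 159, 142, 126, 121, 121, 153, 195, 193, 110, 106, 109, 109, 109, 109, 118, 134, 137, 137, 148, 205, 202, 140, 124, 124]
182 [185, 153, 172, 168, 138, 138, 150, 206, 204, 119, 108, 110, 110, 111, 113, 127, 142, 142, 141, 148, 178, 176, 145, 129, 125]
188 [179, 150, 161, 165, 144, 142, 147, 176, 173, 128, 123, 125, 130, 132, 133, 135, 136, 135, 134, 134, 140, 139, 141, 141, 131]
194 [161, 140, 139, 141, 134, 134, 134, 139, 135, 129, 128, 127, 125, 125, 123, 121, 119, 118, 119, 119, 119, 121, 138, 140, 139]
200 [155, 128, 124, 120, 118, 116, 117, 114, 114, 114, 116, 115, 116, 115, 117, 115, 120, 121, 127, 135, 137, 137, 140, 140, 137]
206 [150, 117, 114, 123, 123, 121, 122, 121, 121, 123, 125, 125, 124, 124, 124, 125, 123, 123, 126, 138, 141, 141, 139, 135, 127]
212 [143, 125, 113, 123, 126, 126, 125, 125, 124, 124, 126, 124, 124, 125, 125, 124, 124, 124, 124, 127, 132, 129, 126, 126, 124]
0.1025689938576866 0.8578002266585827 [ 4.12787392e-02 -6.83167720e+01 -3.22616279e+01  1.34424301e-02
 -2.74282764e-03 -1.58026542e-04]
```

Call:
{"method": "send_rows", "body": {"commands": [[-1,0,0,0,0],[-1,0,0,0,0],[-1,0,0,0,0]], "newtons": 35}}

```text
t: 4.2
tcp_pos: [0.5686, 0.311, 0.0489]
orientation: [-0.0, 0.997, 0.075, 0.001]
wrist_force: [-2.7, -0.4, 9.9]
opening: 0.009
finger_force: 5.5
```

Call:
{"method": "send_rows", "body": {"commands": [[-0.36,0,0,0,0],[-0.36,0,0,0,0],[-0.36,0,0,0,0],[-0.36,0,0,0,0]]}}

```text
t: 4.6
tcp_pos: [0.5678, 0.3106, 0.0472]
orientation: [0.0, 0.997, 0.075, -0.0]
wrist_force: [-0.3, 0.9, 0.7]
opening: 0.298
finger_force: 0.0
```

Run:
```python
from bench import eyes
from h import *
from go import where
f=eyes.grab_frame("side"); im=f["color"]; pickle.dump(f,open("side1.pkl","wb"))
s,R,th=where(); print(s["tcp_pos"],s["opening"],s["wrist_force"])
c=cv2.resize(im[230:350,270:390],(720,600) if 0 else (600,600),interpolation=cv2.INTER_CUBIC)
def dot(X,col):
    p=((proj("side",X)[0]-[270,230]+.5)*5).astype(int); print(p); cv2.circle(c,tuple(int(v) for v in p),3,col,-1)
T=s["tcp_pos"]
for y in(.015,-.015):
    for z in(0,-.019,-.045): dot(T+R@[0,y,z],(0,0,255) if y>0 else (0,255,0))
for x in(-.037,.037): dot(T+R@[x,-.0885,-.097],(255,0,0))
dot([.5364,.3048,.0675],(255,0,255))
cv2.imwrite("pics/g2.png",c)
```

```text
[0.5678117  0.31053016 0.0471228 ] 0.30869693613759314 [-0.22098975 -0.9322706   0.05769356]
[287 364]
[287 324]
[288 267]
[301 425]
[302 385]
[302 328]
[467 355]
[221 383]
[387 339]
```

View pics/g2.png

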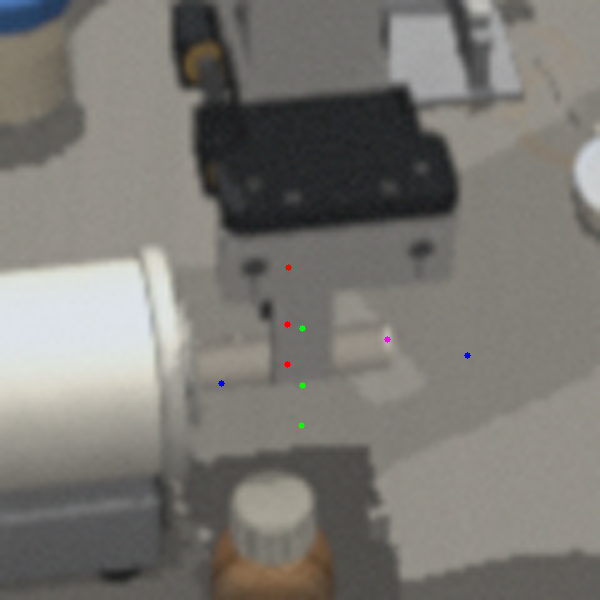

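The picture shows the near fingertip at (302,380) where the model puts it at (301,425–449): the tips stand 20–33 mm higher than reckoned (sideways it fits), so the fingers shut above the tube. I descend in steps, watching the force, then close again.

Call:
{"method": "send_rows", "body": {"commands": [[-0.36,0,0,0.7,0],[-0.36,0,0,0.7,0],[-0.36,0,0,0,0]]}}

```text
t: 4.95
tcp_pos: [0.5672, 0.3103, 0.0317]
orientation: [0.0, 0.997, 0.075, -0.001]
wrist_force: [-1.0, 0.6, -0.4]
opening: 0.322
finger_force: 0.0
```

Run:
```python
from bench import eyes,sensors
from h import *
f=eyes.grab_frame("side"); pickle.dump(f,open("side2.pkl","wb"))
a=pickle.load(open("side1.pkl","rb"))["color"];b=f["color"]
print(sensors.observe()["tcp_pos"],sensors.observe()["wrist_force"])
for n,i in(("before",a),("after",b)): print(n,[[int(v) for v in i[y,322:338:3].mean(1)] for y in range(294,322,2)])
```

```text
[0.5675499  0.31042558 0.03244784] [0.93387487 0.04264114 0.24157974]
before [[110, 110, 108, 110, 108, 134], [124, 107, 110, 109, 111, 125], [129, 104, 109, 107, 109, 139], [143, 105, 111, 110, 110, 139], [144, 104, 112, 110, 109, 128], [128, 106, 109, 109, 108, 111], [111, 108, 116, 120, 121, 124], [125, 125, 124, 125, 125, 125], [124, 126, 122, 125, 125, 124], [125, 125, 125, 125, 124, 127], [125, 122, 125, 126, 125, 126], [126, 127, 125, 126, 124, 124], [124, 126, 121, 119, 120, 118], [93, 92, 82, 78, 79, 78]]
after [[105, 111, 110, 109, 110, 109], [107, 107, 109, 112, 103, 122], [128, 99, 110, 112, 110, 137], [145, 102, 109, 109, 109, 136], [142, 104, 110, 109, 111, 131], [129, 100, 110, 111, 110, 120], [113, 99, 110, 110, 111, 122], [125, 101, 108, 109, 110, 122], [123, 103, 109, 108, 110, 124], [126, 101, 112, 112, 113, 123], [124, 119, 122, 125, 126, 125], [124, 125, 126, 123, 122, 115], [113, 94, 94, 83, 76, 78], [77, 75, 76, 79, 76, 76]]
```

Call:
{"method": "send_rows", "body": {"commands": [[-0.36,0,0,0.6,0],[-0.36,0,0,0.6,0],[-0.36,0,0,0,0]]}}

```text
t: 5.3
tcp_pos: [0.5675, 0.3104, 0.0203]
orientation: [0.0, 0.997, 0.075, -0.001]
wrist_force: [-0.2, -1.2, -0.3]
opening: 0.32
finger_force: 0.0
```

Call:
{"method": "send_rows", "body": {"commands": [[-1,0,0,0,0],[-1,0,0,0,0],[-1,0,0,0,0],[-1,0,0,0,0],[-1,0,0,0,0]], "newtons": 35}}

```text
t: 5.8
tcp_pos: [0.5681, 0.3107, 0.0216]
orientation: [-0.0, 0.997, 0.075, 0.0]
wrist_force: [0.9, 1.0, -0.0]
opening: 0.157
finger_force: 35.0
```

Run:
```python
from bench import eyes,sensors
from h import *
f=eyes.grab_frame("side"); pickle.dump(f,open("side3.pkl","wb"))
b=f["color"]; s=sensors.observe()
print(s["tcp_pos"],s["wrist_force"],s["ft_torque"],s["opening"],s["finger_force"])
for y in range(286,322,2):print(y,[int(v) for v in b[y,318:354:3].mean(1)])
```

```text
[0.56806652 0.31072957 0.02161275] [0.94006686 0.57978992 0.38331988] [ 0.05009762 -0.09528275  0.02947798] 0.15854709680246784 34.98452425003052
286 [44, 36, 34, 35, 28, 34, 30, 27, 32, 32, 40, 46]
288 [33, 31, 34, 38, 39, 46, 57, 73, 83, 94, 99, 103]
290 [61, 67, 86, 94, 101, 104, 108, 111, 108, 111, 113, 110]
292 [108, 110, 109, 109, 114, 112, 110, 112, 111, 111, 110, 76]
294 [104, 90, 112, 108, 111, 110, 110, 110, 109, 108, 109, 90]
296 [84, 54, 107, 110, 109, 109, 110, 111, 110, 109, 110, 111]
298 [101, 91, 110, 111, 108, 110, 108, 110, 109, 109, 110, 112]
300 [109, 102, 111, 108, 110, 109, 115, 118, 122, 123, 126, 122]
302 [113, 117, 107, 111, 109, 110, 128, 127, 122, 120, 129, 125]
304 [131, 130, 104, 110, 110, 110, 112, 114, 125, 134, 139, 137]
306 [116, 110, 96, 110, 109, 109, 122, 127, 144, 145, 143, 141]
308 [126, 122, 101, 110, 111, 111, 123, 125, 140, 143, 143, 141]
310 [128, 128, 99, 111, 111, 110, 123, 125, 129, 145, 141, 132]
312 [126, 126, 109, 110, 109, 109, 121, 125, 127, 137, 125, 127]
314 [124, 125, 114, 115, 119, 118, 119, 118, 124, 128, 124, 124]
316 [126, 119, 121, 94, 94, 92, 82, 77, 89, 126, 126, 124]
318 [91, 78, 77, 77, 79, 77, 79, 73, 75, 128, 126, 126]
320 [77, 78, 76, 76, 78, 77, 75, 77, 75, 127, 125, 127]
```

Gripped at opening 0.157 with 35 N; z reference: tube axis = measured TCP z + 46 mm. Pulling straight out.

Call:
{"method": "send_rows", "body": {"commands": [[-1,-0.5,0,0,0],[-1,-1.5,0,0,0],[-1,-1.5,0,0,0]]}}

```text
t: 6.15
tcp_pos: [0.5327, 0.3052, 0.0213]
orientation: [0.0, 0.997, 0.075, -0.0]
wrist_force: [0.2, 0.6, -0.7]
opening: 0.155
finger_force: 35.0
```

Call:
{"method": "send_rows", "body": {"commands": [[-1,-2,0,0,0],[-1,-2,0,0,0],[-1,-2,0,0,0],[-1,-2,0,0,0],[-1,-1.5,0,0,0]]}}

```text
t: 6.65
tcp_pos: [0.4379, 0.2909, 0.0214]
orientation: [0.0, 0.997, 0.075, -0.0]
wrist_force: [-0.1, 0.7, -0.8]
opening: 0.16
finger_force: 35.0
```

Run:
```python
from bench import eyes,sensors
from h import *
s=sensors.observe(); print(s["tcp_pos"],s["wrist_force"],s["opening"],s["finger_force"])
f=eyes.grab_frame("side"); pickle.dump(f,open("side4.pkl","wb"));g=eyes.grab_frame("top"); pickle.dump(g,open("top4.pkl","wb"))
a=cv2.resize(f["color"][240:370,270:430],(800//2,325));b=cv2.resize(g["color"][180:310,190:350],(400,325))
a=cv2.resize(f["color"][240:340,270:430],(800,500),interpolation=cv2.INTER_CUBIC)
cv2.imwrite("pics/g4.png",a)
```

```text
[0.43791438 0.29092519 0.02137712] [-0.1022317   0.7009786  -0.80560281] 0.16019596957910293 34.983782172203064
```

View pics/g4.png

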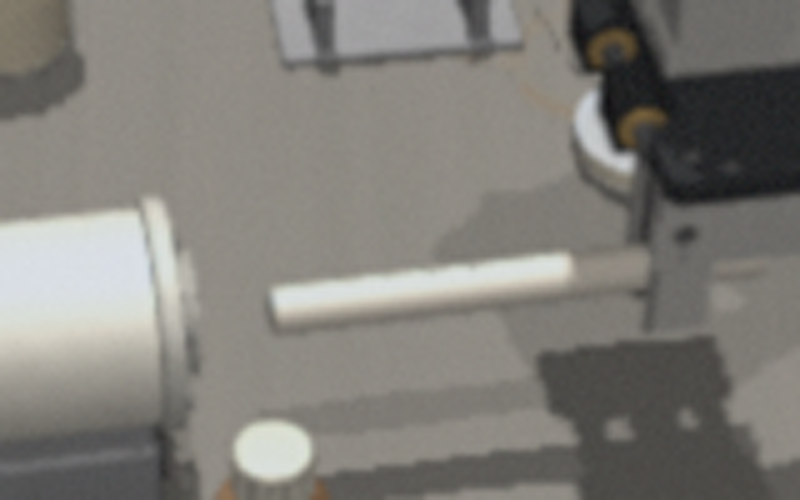

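Tube is clear of the furnace and straight: nose at (272,309) in the crop, hand at the right.

```bash
python3 - <<'E'
from h import *
print("nose model",(proj("side",[.5744,.3115,.0675])[0]-[270,240]+.5)*5)
a=np.linspace(0,2*np.pi,60)
for yaw in(.15,):
  for m in(.596,.600,.604):
    c=np.array([m,.314,.07]); X=np.array([c+[-np.sin(yaw)*.0225*np.cos(t),np.cos(yaw)*.0225*np.cos(t),.0225*np.sin(t)] for t in a])
    p=(proj("side",X)-[270,240]+.5)*5; q=(proj("top",X)-[200,130]+.5)*4
    print(m,"side x",p[:,0].min(),p[:,0].max(),"y",p[:,1].min(),p[:,1].max(),"top x",q[:,0].min(),q[:,0].max(),"y",q[:,1].min(),q[:,1].max(), "mouth c",(proj("side",c)[0]-[270,240]+.5)*5)
b=pickle.load(open("side4.pkl","rb"))["color"]
for y in range(286,320,2): print(y,[int(v) for v in b[y,298:316].mean(1)])
t=pickle.load(open("top4.pkl","rb"))["color"]
for x in range(236,264,3): print(x,[int(v) for v in t[212:232,x].mean(1)])
E
python3 go.py .467 .062 .06 .107
```

```text
nose model [275.44444513 303.77642044]
0.596 side x 201.51610440383905 220.58840986937184 y 236.9126777645272 370.9644730909673 top x 141.4347226071344 249.5543957398604 y 377.1347437926356 396.40528955111756 mouth c [210.88863287 303.88247654]
0.6 side x 189.72616266628364 208.42333834036737 y 236.96470248767355 371.01998230644966 top x 141.66438524684042 249.74374355507553 y 367.4710962846385 387.03810145318903 mouth c [198.91890097 303.93598428]
0.604 side x 177.9366133698568 196.25838632309097 y 237.01555872364963 371.07358813443966 top x 141.89341513603188 249.93263403914216 y 357.8141337080666 377.6772667327401 mouth c [186.94943162 303.98796074]
286 [204, 174, 203, 216, 218, 208, 157, 135, 138, 139, 138, 138, 140, 142, 141, 139, 140, 139]
288 [211, 170, 196, 217, 219, 213, 170, 127, 133, 138, 136, 139, 141, 139, 138, 140, 139, 139]
290 [217, 194, 188, 212, 220, 217, 190, 144, 153, 158, 144, 139, 137, 138, 140, 138, 139, 139]
292 [223, 211, 176, 203, 219, 220, 211, 176, 172, 171, 152, 141, 137, 138, 140, 139, 138, 139]
294 [223, 214, 172, 195, 217, 219, 214, 189, 180, 181, 168,
[... 1613 characters left out ...]
167, 112, 101, 105, 99, 96, 93, 106, 138, 148, 147]
251 [201, 216, 220, 207, 137, 71, 92, 162, 176, 161, 122, 109, 113, 87, 82, 89, 128, 145, 146, 147]
254 [204, 212, 215, 200, 116, 56, 87, 149, 160, 140, 111, 103, 91, 94, 111, 106, 135, 146, 146, 147]
257 [199, 209, 208, 182, 106, 62, 70, 109, 126, 110, 93, 90, 81, 100, 123, 139, 144, 145, 146, 147]
260 [192, 198, 193, 158, 94, 62, 58, 64, 74, 81, 69, 75, 110, 125, 130, 141, 145, 145, 146, 146]
263 [176, 182, 179, 145, 88, 61, 64, 66, 46, 16, 41, 89, 120, 130, 139, 144, 145, 145, 146, 147]
t 6.75 tcp [0.4379 0.291  0.0215] th 0.1505 zaxis [-0.001 -0.    -1.   ] q6 1.94 F [ 0.3 -0.1 -0.3]
spin 0.0435 shift after spin (cm) [ 0.45 23.08 -3.85]
```

Call:
{"method": "send_rows", "body": {"commands": [[-1,0,0,-2,0],[-1,0,0,0,0.0435],[-1,0,2.5,-0.5,0],[-1,0,4,0,0],[-1,0,4,0,0]]}}

```text
t: 7.25
tcp_pos: [0.4511, 0.1859, 0.0466]
orientation: [-0.0, 0.999, 0.054, 0.0]
wrist_force: [1.1, -0.5, -0.4]
opening: 0.159
finger_force: 35.0
```

Call:
{"method": "send_rows", "body": {"commands": [[-1,0,4,0,0],[-1,0,4,0,0],[-1,0,3,0,0],[-1,0,1.5,0,0],[-1,0,0,0,0]]}}

```text
t: 7.75
tcp_pos: [0.4646, 0.0609, 0.0466]
orientation: [0.0, 0.999, 0.052, 0.0]
wrist_force: [-0.2, -0.1, -1.1]
opening: 0.157
finger_force: 35.0
```

```bash
python3 go.py .4633 .0617 -.005 .107
python3 - <<'E'
from bench import eyes
from h import *
f=eyes.grab_frame("side"); pickle.dump(f,open("side5.pkl","wb"));g=eyes.grab_frame("top"); pickle.dump(g,open("top5.pkl","wb"))
a=cv2.resize(f["color"][185:270,290:420],(780,510),interpolation=cv2.INTER_CUBIC)
cv2.imwrite("pics/g5.png",a)
E
```

```text
t 7.75 tcp [0.4646 0.0609 0.0466] th 0.1036 zaxis [ 0. -0. -1.] q6 1.52 F [-0.2 -0.1 -1.1]
spin -0.0034 shift after spin (cm) [-0.12 -0.09  5.16]
```

View pics/g5.png

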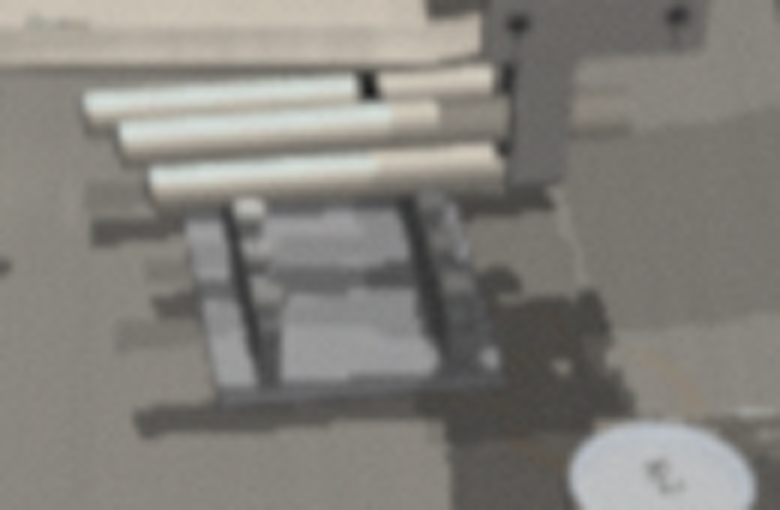

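Tube held over the bed, nose ≈(150,185) in the crop, just in front of the short tube. Check numerically.

Run:
```python
from h import *
for z in(.0926,.088): print((proj("side",[.4646+.138*.9946,.0609+.138*.1034,z])[0]-[290,185]+.5)*6)
t=pickle.load(open("top5.pkl","rb"))["color"]
print(proj("top",[[.6018,.0752,.09],[.57,.0719,.09],[.54,.0688,.09]]))
for y in range(222,270,4): print(y,[int(v) for v in t[y,380:432:2].mean(1)])
```

```text
[120.83862653 139.35180181]
[121.03584857 150.84377109]
[[392.79371037 222.52036513]
 [394.82129522 242.02921244]
 [396.74269429 260.54249572]]
222 [151, 151, 150, 151, 151, 156, 162, 165, 161, 150, 151, 151, 152, 151, 151, 151, 152, 152, 156, 158, 159, 159, 159, 156, 151, 147]
226 [154, 154, 154, 154, 132, 197, 221, 222, 213, 158, 153, 154, 154, 154, 154, 154, 154, 153, 153, 153, 154, 153, 155, 123, 96, 98]
230 [153, 155, 154, 155, 130, 183, 219, 222, 219, 154, 147, 154, 155, 154, 154, 155, 154, 154, 153, 152, 151, 153, 154, 156, 124, 97]
234 [154, 154, 155, 155, 132, 167, 216, 222, 221, 176, 141, 156, 158, 152, 149, 156, 128, 165, 216, 222, 220, 172, 153, 157, 123, 97]
238 [155, 154, 155, 155, 149, 150, 209, 218, 211, 199, 130, 100, 100, 100, 99, 137, 149, 147, 209, 222, 221, 181, 154, 155, 147, 100]
242 [151, 153, 152, 154, 148, 134, 200, 221, 220, 203, 142, 116, 98, 99, 96, 94, 127, 129, 200, 221, 221, 203, 155, 169, 169, 138]
246 [129, 137, 142, 150, 163, 136, 189, 222, 222, 216, 169, 183, 149, 121, 122, 122, 135, 142, 187, 221, 222, 210, 179, 183, 184, 147]
250 [183, 184, 185, 184, 186, 149, 175, 218, 222, 220, 170, 171, 141, 123, 100, 146, 206, 143, 170, 216, 221, 218, 175, 212, 182, 172]
254 [111, 109, 146, 125, 173, 164, 159, 213, 222, 221, 195, 158, 177, 172, 121, 136, 206, 143, 150, 212, 222, 220, 165, 155, 159, 167]
258 [97, 110, 116, 110, 118, 119, 140, 206, 222, 221, 204, 151, 182, 125, 123, 122, 119, 163, 143, 202, 221, 221, 202, 183, 183, 186]
262 [183, 183, 183, 183, 183, 182, 138, 195, 221, 222, 214, 171, 186, 142, 121, 122, 121, 131, 141, 191, 221, 222, 207, 172, 183, 183]
266 [180, 180, 182, 184, 184, 184, 145, 182, 220, 222, 218, 166, 163, 144, 116, 122, 122, 132, 150, 174, 218, 221, 216, 186, 181, 183]
```

Run:
```python
from h import *
t=pickle.load(open("top5.pkl","rb"))["color"]; s=pickle.load(open("side5.pkl","rb"))["color"]
print([int(v) for v in t[218:230,394].mean(1)])
X=tri((393.4,223.3),(315,215.8)); print(X,proj("top",X),proj("side",X))
# tube as seen near gripper in side crop: (500,165)/6
X2=onz("side",(290+500/6-.4,185+168/6-.4),.0926);print(X2)
for n,i in(("top",t),): 
  for y in(270,280,290,296,300): print(y,[int(v) for v in i[y,384:412].mean(1)])
for x in range(314,376,6): print(x,[int(v) for v in s[204:224,x].mean(1)])
```

```text
[152, 152, 151, 148, 165, 214, 225, 223, 222, 222, 222, 221]
[0.59702196 0.07280918 0.07233659] [[393.10326272 226.653869  ]] [[312.21724037 215.3978025 ]]
[0.4781084  0.09256541 0.0926    ]
270 [183, 182, 180, 181, 181, 179, 182, 179, 153, 137, 165, 198, 214, 221, 222, 222, 221, 211, 184, 162, 162, 169, 143, 120, 118, 120, 121, 120]
280 [178, 178, 181, 182, 182, 183, 184, 184, 178, 148, 120, 138, 171, 194, 210, 218, 217, 212, 205, 184, 166, 160, 153, 120, 96, 95, 95, 97]
290 [62, 64, 64, 63, 64, 63, 65, 66, 63, 47, 33, 36, 44, 54, 55, 56, 56, 57, 56, 57, 56, 57, 57, 57, 58, 59, 57, 59]
296 [77, 78, 77, 78, 77, 77, 77, 76, 79, 76, 58, 39, 46, 59, 70, 76, 74, 75, 75, 76, 75, 76, 76, 76, 75, 75, 76, 75]
300 [84, 84, 83, 83, 84, 82, 85, 84, 84, 86, 80, 52, 39, 54, 71, 79, 81, 80, 81, 82, 82, 82, 82, 81, 83, 81, 81, 82]
314 [174, 195, 214, 209, 189, 165, 136, 117, 113, 126, 131, 117, 101, 100, 109, 120, 127, 106, 90, 88]
320 [184, 205, 212, 203, 179, 152, 126, 118, 154, 197, 211, 197, 167, 140, 115, 99, 92, 91, 95, 103]
326 [192, 213, 211, 194, 168, 139, 116, 127, 179, 212, 207, 188, 156, 131, 108, 91, 86, 99, 128, 143]
332 [202, 211, 206, 185, 157, 130, 115, 144, 190, 211, 199, 174, 145, 133, 164, 182, 165, 127, 100, 98]
338 [210, 211, 196, 171, 141, 117, 125, 180, 210, 211, 192, 163, 136, 113, 100, 97, 107, 138, 152, 153]
344 [213, 205, 185, 159, 131, 115, 139, 191, 209, 203, 179, 151, 125, 108, 98, 105, 131, 151, 154, 152]
350 [212, 198, 174, 149, 123, 115, 153, 196, 209, 196, 167, 139, 116, 95, 85, 93, 119, 135, 142, 144]
356 [189, 170, 147, 124, 109, 124, 172, 194, 186, 164, 141, 119, 103, 82, 66, 69, 87, 105, 122, 128]
362 [175, 157, 136, 118, 112, 139, 179, 191, 177, 153, 131, 113, 107, 109, 112, 99, 88, 84, 85, 96]
368 [135, 131, 123, 110, 121, 169, 196, 188, 169, 143, 122, 105, 96, 82, 73, 69, 71, 84, 105, 113]
374 [114, 107, 99, 92, 75, 64, 67, 92, 104, 97, 91, 85, 82, 76, 73, 71, 78, 102, 116, 117]
```

I had confused the short tube (150,185) with the held one: the held nose is the middle one at (120,139), which matches the model (121,139). Lowering.

Call:
{"method": "send_rows", "body": {"commands": [[-1,-0.12,-0.1,0.5,-0.0034],[-1,0,0,1.5,0],[-1,0,0,1.5,0],[-1,0,0,0.8,0],[-1,0,0,0,0]]}}

```text
t: 8.35
tcp_pos: [0.4618, 0.064, 0.0025]
orientation: [-0.0, 0.998, 0.055, -0.001]
wrist_force: [0.1, 0.8, 0.2]
opening: 0.16
finger_force: 35.0
```

Call:
{"method": "send_rows", "body": {"commands": [[-1,0,0,0.2,0],[-1,0,0,0.2,0],[-1,0,0,0.2,0],[-1,0,0,0,0]]}}

```text
t: 8.75
tcp_pos: [0.4626, 0.0634, -0.0025]
orientation: [0.0, 0.998, 0.055, 0.0]
wrist_force: [-0.3, 0.6, -1.5]
opening: 0.156
finger_force: 35.0
```

```bash
python3 go.py .4633 .0617 -.005 .107;python3 - <<'E'
from bench import eyes
from h import *
f=eyes.grab_frame("side"); pickle.dump(f,open("side6.pkl","wb"));g=eyes.grab_frame("top"); pickle.dump(g,open("top6.pkl","wb"))
d=[np.cos(.107),np.sin(.107)]
g0=np.array([.4633,.0617])
for k in(.138,.10,.053,.03): print(k,proj("side",[*(g0+k*np.array(d)),.041]),proj("top",[*(g0+k*np.array(d)),.041]))
s=f["color"];t=g["color"]
for x in(320,326,332,340,350,360,370): print(x,[int(v) for v in s[212:242,x].mean(1)])
for y in range(222,272,6): print(y,[int(v) for v in t[y,380:412].mean(1)])
E
```

```text
t 8.75 tcp [ 0.4626  0.0634 -0.0025] th 0.1097 zaxis [ 0. -0. -1.] q6 1.52 F [-0.3  0.6 -1.5]
spin 0.0027 shift after spin (cm) [0.06 0.18 0.25]
0.138 [[310.65893928 229.06064988]] [[389.03666144 226.63234002]]
0.1 [[329.2777886  227.79045351]] [[391.38461987 248.57102739]]
0.053 [[352.14048438 226.23728594]] [[394.32120814 275.91761011]]
0.03 [[363.25311975 225.48496729]] [[395.77196195 289.39015139]]
320 [196, 214, 214, 197, 170, 139, 118, 102, 93, 89, 94, 103, 129, 167, 201, 214, 207, 187, 158, 131, 110, 91, 88, 87, 87, 96, 119, 132, 131, 122]
326 [187, 213, 209, 190, 159, 132, 110, 91, 87, 102, 131, 143, 158, 194, 215, 216, 199, 172, 144, 120, 107, 99, 113, 141, 156, 159, 158, 148, 141, 139]
332 [208, 213, 200, 177, 148, 133, 166, 182, 166, 127, 101, 106, 150, 195, 213, 208, 186, 160, 132, 125, 150, 158, 134, 103, 79, 67, 65, 72, 70, 60]
340 [213, 209, 191, 161, 132, 111, 95, 92, 109, 138, 151, 165, 192, 213, 213, 196, 169, 142, 119, 101, 99, 112, 140, 153, 157, 156, 147, 138, 137, 136]
350 [212, 195, 167, 139, 116, 100, 95, 107, 136, 150, 163, 192, 212, 215, 200, 176, 150, 122, 
[... 1111 characters left out ...]
4, 149, 124, 122, 121, 122, 122, 121, 121]
252 [114, 113, 121, 146, 163, 156, 127, 148, 187, 211, 221, 221, 222, 221, 209, 170, 157, 186, 213, 209, 181, 164, 162, 164, 167, 171, 167, 136, 110, 108, 147, 189]
258 [84, 80, 105, 126, 132, 124, 104, 116, 161, 197, 215, 221, 222, 221, 220, 205, 162, 148, 171, 184, 184, 178, 176, 181, 181, 149, 125, 121, 123, 123, 122, 120]
264 [119, 119, 119, 120, 120, 120, 123, 135, 143, 174, 203, 218, 222, 222, 221, 217, 196, 166, 174, 186, 186, 185, 186, 186, 186, 180, 144, 120, 118, 120, 121, 121]
270 [118, 120, 121, 121, 120, 118, 121, 126, 119, 146, 184, 210, 221, 221, 219, 219, 212, 186, 166, 176, 183, 185, 184, 183, 184, 178, 143, 119, 117, 119, 120, 119]
```

Call:
{"method": "send_rows", "body": {"commands": [[-1,0,0.12,0,0],[-1,0,0,0.1,0],[-1,0,0,0.1,0],[-1,0,0,0,0]]}}

```text
t: 9.25
tcp_pos: [0.4628, 0.0624, -0.0045]
orientation: [-0.0, 0.998, 0.055, 0.0]
wrist_force: [1.4, 1.9, 2.5]
opening: 0.161
finger_force: 35.0
```

Call:
{"method": "send_rows", "body": {"commands": [[-1,0,0,0.1,0],[-1,0,0,0,0],[-1,0,0,0,0]]}}

```text
t: 9.55
tcp_pos: [0.4628, 0.0624, -0.0054]
orientation: [-0.0, 0.998, 0.055, 0.0]
wrist_force: [0.5, 5.0, 4.7]
opening: 0.158
finger_force: 35.0
```

Call:
{"method": "send_rows", "body": {"commands": [[-1,0,-0.08,0,0],[-1,0,0,0,0]], "newtons": 10}}

```text
t: 9.75
tcp_pos: [0.4624, 0.0628, -0.0057]
orientation: [0.0, 0.998, 0.055, -0.0]
wrist_force: [-0.1, -0.9, 0.3]
opening: 0.168
finger_force: 9.9
```

Call:
{"method": "send_rows", "body": {"commands": [[-0.62,0,0,0,0],[-0.55,0,0,0,0],[-0.5,0,0,0,0],[-0.4,0,0,0,0],[-0.4,0,0,0,0]]}}

```text
t: 10.25
tcp_pos: [0.4626, 0.063, -0.0056]
orientation: [-0.0, 0.998, 0.055, -0.0]
wrist_force: [-0.4, 0.5, 0.3]
opening: 0.297
finger_force: 0.0
```

Run:
```python
from bench import eyes
from h import *
f=eyes.grab_frame("side"); pickle.dump(f,open("side7.pkl","wb"));g=eyes.grab_frame("top"); pickle.dump(g,open("top7.pkl","wb"))
s=f["color"];t=g["color"]
for x in(320,332,340,350): print(x,[int(v) for v in s[216:242,x].mean(1)])
for y in range(222,272,12): print(y,[int(v) for v in t[y,380:412].mean(1)])
```

```text
320 [168, 141, 118, 102, 93, 92, 96, 104, 122, 148, 191, 212, 214, 197, 170, 144, 118, 100, 89, 87, 86, 94, 119, 134, 131, 122]
332 [146, 134, 162, 184, 166, 127, 100, 100, 129, 187, 213, 215, 198, 174, 144, 135, 155, 159, 134, 103, 79, 69, 65, 72, 67, 63]
340 [132, 111, 93, 95, 108, 138, 154, 158, 173, 200, 214, 208, 186, 157, 132, 112, 98, 107, 138, 155, 159, 154, 146, 139, 136, 137]
350 [117, 100, 94, 107, 135, 149, 154, 166, 197, 213, 211, 195, 167, 139, 114, 100, 106, 137, 153, 156, 152, 148, 139, 136, 136, 142]
222 [150, 151, 150, 150, 150, 151, 150, 151, 150, 150, 151, 151, 151, 151, 151, 151, 151, 152, 151, 150, 152, 151, 151, 152, 151, 152, 151, 151, 151, 151, 150, 152]
234 [98, 99, 98, 100, 113, 142, 182, 206, 220, 222, 219, 220, 216, 191, 155, 148, 153, 153, 155, 155, 155, 155, 156, 157, 158, 157, 153, 148, 147, 150, 154, 151]
246 [87, 89, 92, 93, 95, 103, 125, 167, 200, 216, 220, 217, 220, 220, 202, 162, 156, 176, 184, 186, 188, 190, 192, 184, 148, 124, 120, 122, 122, 122, 121, 120]
258 [83, 80, 106, 125, 131, 125, 115, 116, 151, 191, 212, 221, 222, 222, 221, 209, 172, 153, 170, 183, 185, 177, 177, 180, 181, 149, 124, 122, 122, 123, 122, 120]
270 [120, 119, 121, 121, 121, 120, 119, 114, 109, 137, 178, 206, 219, 222, 221, 221, 216, 197, 173, 175, 183, 185, 184, 184, 184, 177, 143, 120, 117, 119, 120, 120]
```

Call:
{"method": "send_rows", "body": {"commands": [[-0.4,0,0,-1,0],[-0.4,0,0,-3,0],[-0.4,0,0,-3,0],[-0.4,0,1.8,0,0],[-0.4,0.25,4,0,0]]}}

```text
t: 10.85
tcp_pos: [0.4719, 0.0064, 0.0662]
orientation: [0.0, 0.998, 0.056, 0.001]
wrist_force: [0.3, 0.4, 0.3]
opening: 0.302
finger_force: 0.0
```

Call:
{"method": "send_rows", "body": {"commands": [[-0.4,0.25,4,0,0],[-0.4,0,0,0,0],[-0.4,0,0,0,0]]}}

```text
t: 11.15
tcp_pos: [0.4783, -0.0342, 0.0649]
orientation: [-0.0, 0.999, 0.054, 0.0]
wrist_force: [0.6, 0.7, -0.3]
opening: 0.297
finger_force: 0.0
```

```bash
python3 go.py .478 -.0335 -.0052 .106
```

```text
t 11.15 tcp [ 0.4783 -0.0342  0.0649] th 0.108 zaxis [ 0.  0. -1.] q6 1.31 F [ 0.6  0.7 -0.3]
spin 0.002 shift after spin (cm) [-0.02 -0.07  7.01]
```

Call:
{"method": "send_rows", "body": {"commands": [[-0.4,0,-0.07,2.5,0],[-0.4,0,0,2.5,0],[-0.4,0,0,1.5,0],[-0.4,0,0,0.5,0],[-0.4,0,0,0,0]]}}

```text
t: 11.65
tcp_pos: [0.478, -0.0323, -0.0056]
orientation: [-0.0, 0.998, 0.055, -0.0]
wrist_force: [0.1, -1.9, -0.7]
opening: 0.299
finger_force: 0.0
```

Call:
{"method": "send_rows", "body": {"commands": [[-0.6,0,0,0,0],[-1,0,0,0,0],[-1,0,0,0,0],[-1,0,0,0,0]], "newtons": 35}}

```text
t: 12.05
tcp_pos: [0.4785, -0.0323, -0.0048]
orientation: [-0.001, 0.998, 0.055, 0.0]
wrist_force: [-0.8, 7.9, 1.9]
opening: 0.159
finger_force: 35.0
```

```bash
python3 go.py .478 -.0335 -.0052 .106
```

```text
t 12.05 tcp [ 0.4785 -0.0323 -0.0048] th 0.1097 zaxis [ 0.001  0.001 -1.   ] q6 1.32 F [-0.8  7.9  1.9]
spin 0.0037 shift after spin (cm) [-0.06  0.11  0.04]
```

Call:
{"method": "send_rows", "body": {"commands": [[-1,0,0,-1,0],[-1,0,0,-3,0],[-1,0,0,-4,0],[-1,0,-1.5,0,-0.04],[-1,0.25,-3.5,0,0]]}}

```text
t: 12.55
tcp_pos: [0.4748, 0.0159, 0.0766]
orientation: [0.0, 0.997, 0.074, 0.002]
wrist_force: [-0.0, 0.5, -1.3]
opening: 0.163
finger_force: 35.0
```

Call:
{"method": "send_rows", "body": {"commands": [[-1,0.25,-4,0,0],[-1,0.25,-4,0,0],[-1,0.25,-4,0,0],[-1,0.25,-4,0,0],[-1,0.25,-4,0,0]]}}

```text
t: 13.05
tcp_pos: [0.4562, 0.218, 0.0756]
orientation: [-0.0, 0.997, 0.075, 0.001]
wrist_force: [0.6, -0.2, 0.4]
opening: 0.162
finger_force: 35.0
```

Call:
{"method": "send_rows", "body": {"commands": [[-1,0.25,-4,0,0],[-1,0.25,-2.5,1,0],[-1,0,-1,2,0],[-1,0,0,0,0],[-1,0,0,0,0]]}}

```text
t: 13.55
tcp_pos: [0.4502, 0.291, 0.0452]
orientation: [0.0, 0.997, 0.075, 0.0]
wrist_force: [-0.3, -0.0, -0.2]
opening: 0.162
finger_force: 35.0
```

```bash
python3 go.py .4507 .2921 .0230 .15
```

```text
t 13.55 tcp [0.4502 0.291  0.0452] th 0.1498 zaxis [ 0. -0. -1.] q6 1.93 F [-0.3 -0.  -0.2]
spin -0.0002 shift after spin (cm) [ 0.06 -0.11  2.22]
```

Lower to bore height and check the nose and ring in both views (last picture).

Call:
{"method": "send_rows", "body": {"commands": [[-1,0,-0.1,1.2,0],[-1,0,0,1,0],[-1,0,0,0,0],[-1,0,0,0,0]]}}

```text
t: 13.95
tcp_pos: [0.45, 0.292, 0.0223]
orientation: [0.0, 0.997, 0.075, -0.0]
wrist_force: [0.8, 0.3, -0.5]
opening: 0.156
finger_force: 35.0
```

```bash
python3 go.py .4507 .2921 .0230 .15
python3 - <<'E'
from bench import eyes
from h import *
from go import where
f=eyes.grab_frame("side"); pickle.dump(f,open("side8.pkl","wb"));g=eyes.grab_frame("top"); pickle.dump(g,open("top8.pkl","wb"))
s,R,th=where();T=s["tcp_pos"]; T[2]+=.046
A=cv2.resize(f["color"][260:330,285:385],(800,560),interpolation=cv2.INTER_CUBIC)[:, :470]
B=cv2.resize(g["color"][200:270,225:266],(328,560),interpolation=cv2.INTER_CUBIC)
for k in(.0355,.1375):
    X=T+R[:,0]*k; a=(proj("side",X)[0]-[285,260]+.5)*8; b=(proj("top",X)[0]-[225,200]+.5)*8; print(k,X,a,b)
for k in(0,.015,.03):
    X=np.array([.6015,.3149,.07])+k*np.array([-.9888,-.1494,0]); print("bore",k,(proj("side",X)[0]-[285,260]+.5)*8,(proj("top",X)[0]-[225,200]+.5)*8)
cv2.imwrite("pics/g8.png",np.hstack([A,B]))
E
```

```text
t 13.95 tcp [0.45   0.292  0.0223] th 0.1493 zaxis [-0. -0. -1.] q6 1.93 F [ 0.8  0.3 -0.5]
spin -0.0007 shift after spin (cm) [ 0.07 -0.   -0.07]
0.0355 [0.48531367 0.29753668 0.06877824] [739.79153889 273.23463386] [259.75117952 746.258748  ]
0.1375 [0.58617597 0.31272857 0.06882146] [264.49745353 325.84075991] [197.4642199  261.22568892]
bore 0 [191.03323141 329.32338443] [187.75266348 187.67152583]
bore 0.015 [262.10843856 321.54961626] [196.89686566 258.32102038]
bore 0.03 [332.92122504 313.77154454] [206.05442639 329.15798085]
```

View pics/g8.png

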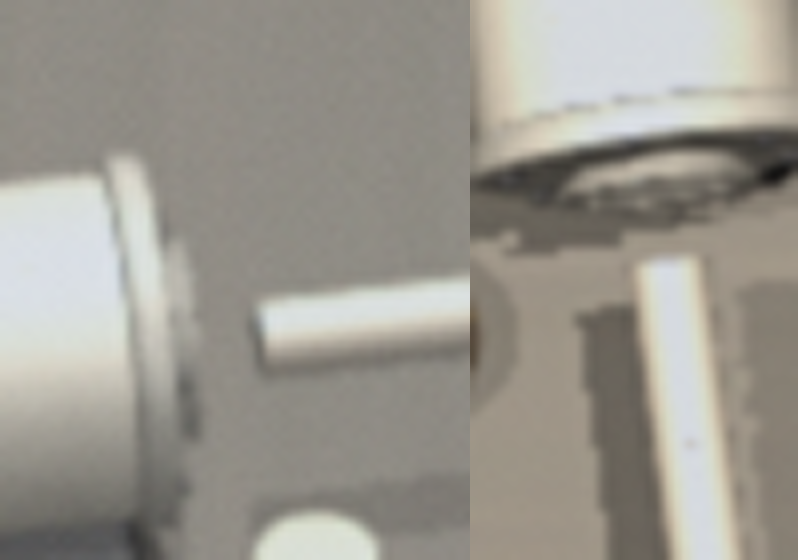

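Nose at (262,335) side and (668,260) top: lateral fits, ≈2 mm low, so I raise 1.5 mm and advance slowly.

Call:
{"method": "send_rows", "body": {"commands": [[-1,0,0,-0.15,0],[-1,0.8,0,0,0],[-1,0.8,0,0,0],[-1,0.8,0,0,0],[-1,0,0,0,0]]}}

```text
t: 14.55
tcp_pos: [0.4748, 0.2959, 0.0239]
orientation: [-0.0, 0.997, 0.075, 0.0]
wrist_force: [0.3, -0.3, -1.2]
opening: 0.16
finger_force: 35.0
```

Call:
{"method": "send_rows", "body": {"commands": [[-1,0.8,0,0,0],[-1,0.8,0,0,0],[-1,0.8,0,0,0],[-1,0,0,0,0]]}}

```text
t: 14.95
tcp_pos: [0.4984, 0.2995, 0.0239]
orientation: [-0.0, 0.997, 0.075, 0.0]
wrist_force: [0.3, -0.5, -0.0]
opening: 0.157
finger_force: 35.0
```

```bash
python3 go.py .5664 .3096 .0230 .15; python3 -c "
from bench import sensors;s=sensors.observe();print(s['ft_torque'])"
```

```text
t 14.95 tcp [0.4984 0.2995 0.0239] th 0.1493 zaxis [ 0.  0. -1.] q6 1.9 F [ 0.3 -0.5 -0. ]
spin -0.0007 shift after spin (cm) [6.88 0.02 0.09]
[ 0.05281569  0.04001512 -0.01324291]
```

No contact force; nose is well into the bore. Continue to 12 mm short of the goal.

Call:
{"method": "send_rows", "body": {"commands": [[-1,1.2,0,0,0],[-1,1.2,0,0,0],[-1,1.2,0,0,0],[-1,1.2,0,0,0],[-1,0,0,0,0]]}}

```text
t: 15.45
tcp_pos: [0.5456, 0.3065, 0.0237]
orientation: [-0.0, 0.997, 0.075, 0.0]
wrist_force: [0.1, -0.1, -0.6]
opening: 0.16
finger_force: 35.0
```

Call:
{"method": "send_rows", "body": {"commands": [[-1,0.8,0,0,0],[-1,0,0,0,0]]}}

```text
t: 15.65
tcp_pos: [0.5531, 0.3078, 0.024]
orientation: [-0.0, 0.997, 0.075, 0.0]
wrist_force: [0.4, 0.8, -0.5]
opening: 0.159
finger_force: 35.0
```

```bash
python3 go.py .5664 .3096 .0230 .15
python3 - <<'E'
from bench import eyes
from h import *
from go import where
f=eyes.grab_frame("side"); pickle.dump(f,open("side9.pkl","wb"));g=eyes.grab_frame("top"); pickle.dump(g,open("top9.pkl","wb"))
s,R,th=where();T=s["tcp_pos"]; T[2]+=.045
for k in(.0315,.0355,.0395): print(k,proj("side",T+R[:,0]*k),proj("top",T+R[:,0]*k))
for y in range(292,312,2): print(y,[int(v) for v in f["color"][y,300:332].mean(1)])
for x in range(240,262,3): print(x,[int(v) for v in g["color"][212:240,x].mean(1)])
E
```

```text
t 15.65 tcp [0.5531 0.3078 0.024 ] th 0.1497 zaxis [ 0.  0. -1.] q6 1.87 F [ 0.4  0.8 -0.5]
spin -0.0003 shift after spin (cm) [1.34 0.02 0.1 ]
0.0315 [[319.02914945 300.08917657]] [[249.30694625 233.61267764]]
0.0355 [[316.66613483 300.34851907]] [[249.00300647 231.25724262]]
0.0395 [[314.300806  300.6078185]] [[248.69918495 228.90347213]]
292 [180, 211, 224, 224, 216, 179, 179, 175, 146, 127, 125, 128, 126, 126, 127, 126, 126, 127, 126, 124, 126, 126, 124, 114, 102, 109, 111, 110, 105, 93, 81, 75]
294 [176, 202, 222, 223, 219, 195, 185, 183, 168, 136, 125, 124, 126, 127, 127, 126, 127, 125, 126, 125, 124, 124, 123, 114, 102, 108, 109, 107, 88, 68, 57, 59]
296 [192, 187, 214, 220, 219, 201, 188, 184, 170, 150, 139, 145, 140, 114, 99, 93, 88, 90, 109, 118, 122, 122, 120, 116, 106, 106, 109, 109, 108, 103, 94, 96]
298 [210, 179, 200, 214, 216, 205, 177, 177, 186, 204, 217, 222, 217, 159, 87, 44, 31, 50, 92, 128, 136, 139, 142, 139, 117, 110, 109, 109, 107, 108, 104, 103]
300 [213, 167, 185, 203, 206, 196, 166, 165, 178, 210, 223, 223, 223, 199, 122, 51, 36, 41, 84, 132, 144, 145, 144,
[... 1112 characters left out ...]
46 [89, 89, 90, 90, 89, 90, 89, 90, 89, 90, 90, 90, 90, 88, 85, 77, 68, 56, 49, 51, 53, 66, 70, 71, 71, 71, 71, 73]
249 [90, 90, 90, 89, 90, 90, 88, 90, 90, 89, 89, 89, 90, 89, 89, 90, 90, 91, 90, 89, 89, 88, 81, 75, 68, 60, 57, 56]
252 [82, 88, 90, 90, 90, 91, 89, 88, 90, 90, 89, 90, 89, 88, 90, 88, 90, 90, 90, 89, 90, 89, 89, 90, 90, 89, 90, 90]
255 [86, 87, 85, 72, 61, 62, 73, 81, 87, 90, 90, 91, 90, 89, 90, 89, 90, 90, 89, 89, 90, 89, 89, 88, 89, 90, 89, 89]
258 [39, 44, 52, 62, 66, 67, 81, 87, 83, 67, 62, 57, 60, 71, 79, 86, 89, 91, 91, 89, 90, 90, 88, 90, 90, 89, 89, 90]
261 [26, 15, 27, 44, 60, 47, 38, 44, 48, 59, 69, 76, 79, 78, 75, 63, 55, 47, 50, 55, 66, 77, 85, 88, 90, 90, 91, 91]
```

Run:
```python
from h import *
a=np.linspace(0,2*np.pi,721)
def circ(m,yaw=.15):
    c=np.array([m,.3149+.15*(m-.6015),.07]); return np.array([c+[-np.sin(yaw)*.0225*np.cos(t),np.cos(yaw)*.0225*np.cos(t),.0225*np.sin(t)] for t in a])
for m in(.598,.600,.602,.604):
    X=circ(m);p=proj("side",X);q=proj("top",X);up=X[:,2]>.075
    print(m,"side",[(y,round(p[np.abs(p[:,1]-y)<.15,0].max(),2)) for y in(294,296,298,300,302)],
     "top",[(x,round(q[up&(np.abs(q[:,0]-x)<.15),1].mean(),2)) for x in(242,245,248,251,254)])
```

```text
0.598 side [(294, np.float64(310.92)), (296, np.float64(311.21)), (298, np.float64(311.46)), (300, np.float64(311.7)), (302, np.float64(311.91))] top [(242, np.float64(224.11)), (245, np.float64(223.6)), (248, np.float64(223.2)), (251, np.float64(222.88)), (254, np.float64(222.66))]
0.6 side [(294, np.float64(309.68)), (296, np.float64(309.97)), (298, np.float64(310.22)), (300, np.float64(310.46)), (302, np.float64(310.67))] top [(242, np.float64(222.86)), (245, np.float64(222.36)), (248, np.float64(221.96)), (251, np.float64(221.65)), (254, np.float64(221.44))]
0.602 side [(294, np.float64(308.42)), (296, np.float64(308.72)), (298, np.float64(308.98)), (300, np.float64(309.22)), (302, np.float64(309.43))] top [(242, np.float64(221.61)), (245, np.float64(221.12)), (248, np.float64(220.72)), (251, np.float64(220.42)), (254, np.float64(220.22))]
0.604 side [(294, np.float64(307.18)), (296, np.float64(307.47)), (298, np.float64(307.74)), (300, np.float64(307.98)), (302, np.float64(308.18))] top [(242, np.float64(220.37)), (245, np.float64(219.87)), (248, np.float64(219.48)), (251, np.float64(219.19)), (254, np.float64(219.0))]
```

Call:
{"method": "send_rows", "body": {"commands": [[-1,0.6,0,0,0],[-1,0.6,0,0,0],[-1,0,0,0,0],[-1,0,0,0,0]]}}

```text
t: 16.15
tcp_pos: [0.5647, 0.3095, 0.0238]
orientation: [0.0, 0.997, 0.075, -0.0]
wrist_force: [-0.9, -0.2, -0.6]
opening: 0.16
finger_force: 35.0
```

```bash
python3 go.py .5664 .3096 .0230 .15
python3 - <<'E'
from bench import eyes
from h import *
f=eyes.grab_frame("side"); pickle.dump(f,open("side10.pkl","wb"))
for y in range(294,308,2): print(y,[int(v) for v in f["color"][y,300:326].mean(1)])
E
```

```text
t 16.15 tcp [0.5647 0.3095 0.0238] th 0.1496 zaxis [-0. -0. -1.] q6 1.87 F [-0.9 -0.2 -0.6]
spin -0.0004 shift after spin (cm) [0.17 0.02 0.08]
294 [177, 203, 222, 224, 220, 192, 186, 182, 163, 135, 127, 126, 126, 125, 123, 112, 101, 109, 110, 107, 98, 76, 61, 56, 62, 81]
296 [192, 187, 214, 220, 197, 169, 179, 186, 171, 135, 120, 122, 123, 123, 119, 111, 101, 104, 111, 106, 99, 90, 75, 76, 93, 104]
298 [211, 181, 194, 190, 173, 161, 162, 176, 171, 109, 61, 90, 121, 129, 132, 128, 116, 108, 108, 109, 110, 107, 102, 98, 108, 110]
300 [215, 162, 157, 162, 163, 158, 149, 163, 162, 113, 67, 91, 134, 146, 146, 141, 123, 113, 110, 111, 112, 112, 118, 113, 112, 114]
302 [214, 163, 151, 161, 162, 157, 148, 156, 153, 122, 67, 75, 129, 143, 143, 144, 138, 132, 131, 132, 132, 130, 133, 133, 126, 108]
304 [211, 169, 150, 159, 162, 157, 146, 143, 142, 117, 63, 65, 115, 128, 127, 124, 124, 122, 122, 121, 120, 117, 116, 116, 109, 96]
306 [199, 174, 146, 152, 157, 156, 144, 114, 119, 120, 87, 75, 104, 115, 111, 114, 115, 119, 120, 119, 121, 120, 119, 119, 104, 93]
```

Call:
{"method": "send_rows", "body": {"commands": [[-1,0.05,0,0.1,0],[-1,0,0,0.1,0],[-1,0,0,0,0]]}}

```text
t: 16.5
tcp_pos: [0.5651, 0.3097, 0.0219]
orientation: [-0.0, 0.997, 0.075, 0.0]
wrist_force: [0.5, 0.3, 1.0]
opening: 0.16
finger_force: 35.0
```

Call:
{"method": "send_rows", "body": {"commands": [[-1,0,0,0.05,0],[-1,0,0,0,0]], "newtons": 10}}

```text
t: 16.7
tcp_pos: [0.5651, 0.3097, 0.0215]
orientation: [-0.0, 0.997, 0.075, 0.0]
wrist_force: [-0.1, 0.0, -0.1]
opening: 0.164
finger_force: 10.0
```

Call:
{"method": "send_rows", "body": {"commands": [[-0.62,0,0,0,0],[-0.55,0,0,0,0],[-0.5,0,0,0,0],[-0.4,0,0,0,0],[-0.4,0,0,0,0]]}}

```text
t: 17.2
tcp_pos: [0.5652, 0.3096, 0.0214]
orientation: [-0.0, 0.997, 0.075, 0.0]
wrist_force: [-0.2, 0.0, -0.1]
opening: 0.298
finger_force: 0.0
```

Run:
```python
from bench import eyes,sensors
from h import *
s=sensors.observe();print(s["tcp_pos"],s["wrist_force"],s["opening"])
f=eyes.grab_frame("side"); pickle.dump(f,open("side11.pkl","wb"))
for y in range(294,310,2): print(y,[int(v) for v in f["color"][y,300:340].mean(1)])
```

```text
[0.56517468 0.30964715 0.02143555] [-0.22708057  0.01830059 -0.10593285] 0.29752302925645213
294 [176, 204, 222, 221, 199, 168, 180, 183, 160, 136, 127, 126, 126, 126, 123, 111, 108, 113, 111, 111, 105, 96, 84, 81, 90, 104, 109, 109, 110, 110, 111, 108, 110, 109, 112, 106, 109, 109, 110, 109]
296 [192, 186, 209, 199, 173, 162, 177, 185, 170, 138, 125, 124, 126, 125, 121, 109, 112, 115, 110, 104, 82, 66, 57, 61, 72, 97, 110, 111, 111, 106, 110, 110, 111, 109, 108, 111, 110, 110, 109, 110]
298 [212, 173, 173, 170, 167, 160, 163, 177, 172, 115, 80, 109, 121, 121, 119, 113, 117, 114, 111, 108, 105, 97, 92, 97, 108, 108, 109, 109, 108, 110, 109, 109, 111, 110, 109, 109, 111, 110, 110, 109]
300 [214, 162, 155, 163, 165, 159, 149, 163, 162, 113, 70, 109, 136, 142, 144, 138, 121, 113, 109, 113, 110, 108, 103, 102, 108, 112, 111, 111, 110, 110, 110, 111, 110, 110, 109, 110, 110, 111, 113, 121]
302 [213, 164, 151, 161, 163, 157, 149, 156, 155, 119, 75, 95, 134, 146, 146, 143, 125, 114, 114, 116, 119, 124, 124, 120, 117, 106, 99, 106, 112, 109, 108, 111, 109, 109, 108, 109, 110, 107, 108, 121]
304 [210, 171, 149, 159, 161, 160, 146, 142, 141, 115, 70, 79, 123, 133, 137, 134, 132, 131, 129, 128, 128, 128, 126, 125, 121, 103, 91, 103, 111, 110, 108, 109, 110, 109, 109, 109, 112, 112, 109, 107]
306 [200, 175, 146, 151, 158, 155, 143, 115, 118, 119, 76, 67, 104, 115, 116, 116, 115, 113, 114, 113, 113, 112, 113, 111, 113, 102, 92, 105, 109, 110, 112, 111, 110, 111, 111, 109, 110, 116, 123, 124]
308 [189, 166, 133, 141, 151, 152, 141, 104, 106, 117, 113, 113, 119, 122, 123, 124, 125, 126, 126, 125, 123, 125, 123, 125, 123, 107, 93, 105, 110, 110, 109, 112, 108, 109, 109, 109, 110, 113, 123, 125]
```

Call:
{"method": "send_rows", "body": {"commands": [[-0.4,0,0,-1.5,0],[-0.4,0,0,-3.5,0],[-0.4,0,0,-4.5,0],[-0.4,-4,0,-2,0],[-0.4,-4,3,0,0]]}}

```text
t: 17.75
tcp_pos: [0.4907, 0.2699, 0.1405]
orientation: [-0.001, 0.997, 0.076, 0.003]
wrist_force: [1.4, -0.3, -0.1]
opening: 0.3
finger_force: 0.0
```

Call:
{"method": "send_rows", "body": {"commands": [[-0.4,0,4.5,0,0],[-0.4,0,4.5,0,0],[-0.4,0,4.5,0,0],[-0.4,0,4,0,0],[-0.4,0,0,0,0]]}}

```text
t: 18.25
tcp_pos: [0.5173, 0.0913, 0.1378]
orientation: [0.0, 0.997, 0.073, 0.001]
wrist_force: [-0.2, 0.8, -0.2]
opening: 0.3
finger_force: 0.0
```

Run:
```python
from bench import eyes,sensors
from h import *
s=sensors.observe();print(s["tcp_pos"])
f=eyes.grab_frame("side");g=eyes.grab_frame("top"); pickle.dump(g,open("top12.pkl","wb"))
c=f["color"];t=g["color"]
for y in range(296,308,2): print(y,[int(v) for v in c[y,304:352:1].mean(1)])
for x in(247,249,251): print("top",x,[int(v) for v in t[214:270,x].mean(1)])
for x in(320,340): print("bed side",x,[int(v) for v in c[216:242,x].mean(1)])
for y in(234,258): print("bed top",y,[int(v) for v in t[y,380:412].mean(1)])
a=pickle.load(open("side0.pkl","rb"))["color"]
print("bottle diff",cv2.absdiff(a,c)[325:370,305:345].mean(),"short",cv2.absdiff(a,c)[208:216,315:345].mean(),"petri",cv2.absdiff(a,c)[255:282,385:418].mean())
```

```text
[0.51731686 0.09133061 0.1377748 ]
296 [203, 187, 175, 172, 163, 140, 129, 130, 134, 135, 137, 136, 140, 142, 146, 146, 146, 149, 157, 158, 165, 170, 178, 185, 188, 189, 192, 193, 196, 199, 203, 205, 208, 209, 210, 212, 213, 211, 211, 213, 212, 213, 214, 216, 202, 143, 94, 85]
298 [200, 189, 164, 164, 157, 110, 109, 172, 191, 194, 196, 199, 201, 204, 207, 211, 211, 211, 211, 214, 212, 214, 213, 214, 213, 214, 212, 215, 212, 213, 212, 213, 211, 210, 210, 209, 207, 206, 204, 201, 205, 201, 199, 198, 188, 147, 101, 87]
300 [189, 181, 155, 152, 150, 103, 95, 170, 211, 214, 215, 213, 212, 212, 213, 212, 210, 209, 207, 208, 205, 205, 202, 203, 200, 198, 197, 194, 192, 189, 187, 186, 183, 178, 179, 174, 174, 169, 166, 164, 160, 157, 153, 151, 147, 124, 96, 85]
302 [185, 175, 156, 149, 143, 114, 81, 128, 183, 195, 192, 191, 187, 187, 184, 179, 176, 175, 172, 172, 168, 164, 162, 157, 154, 151, 149, 147, 145, 143, 139, 137, 133, 131, 130, 127, 126, 124, 121, 121, 117, 114, 114, 112, 106, 98, 90, 86]
304 [178, 174, 157, 140, 133, 106, 67, 87, 136, 147, 145, 144, 140, 135, 134, 134, 130, 128, 12
[... 1196 characters left out ...]
23, 186, 127, 137, 155, 158, 158]
bed side 320 [168, 139, 116, 110, 124, 129, 123, 123, 130, 147, 186, 211, 209, 194, 167, 139, 118, 98, 90, 86, 86, 95, 116, 130, 131, 122]
bed side 340 [119, 106, 108, 123, 133, 136, 135, 137, 159, 187, 197, 186, 164, 140, 119, 104, 87, 91, 119, 136, 137, 138, 140, 136, 137, 135]
bed top 234 [53, 52, 52, 51, 49, 47, 49, 50, 49, 49, 48, 49, 50, 50, 53, 53, 55, 55, 57, 57, 57, 58, 60, 60, 60, 60, 62, 62, 63, 63, 62, 64]
bed top 258 [98, 98, 99, 99, 98, 100, 100, 99, 99, 100, 100, 100, 100, 101, 101, 101, 101, 101, 101, 102, 100, 101, 102, 102, 101, 102, 102, 102, 101, 102, 102, 103]
bottle diff 1.8887037037037038 short 7.688888888888889 petri 4.908342686120464
```

Run:
```python
from h import *
for m in(.600,.602):
  for k in(.003,.004,.005,.068): print(m,k,proj("top",[m-.9888*k,.3147-.1494*k,.0745])[0],proj("side",[m-.9888*k,.3147-.1494*k,.0725])[0])
```

```text
0.6 0.003 [247.83665639 225.31165679] [311.03726057 299.30136028]
0.6 0.004 [247.91319617 225.90316924] [311.63091812 299.23660444]
0.6 0.005 [247.98974322 226.49478524] [312.22443439 299.17184583]
0.6 0.068 [252.82768628 263.98283318] [349.30814317 295.08964997]
0.602 0.003 [247.86303305 224.11707878] [309.8380403 299.3067135]
0.602 0.004 [247.93957426 224.7083848 ] [310.43183791 299.24199403]
0.602 0.005 [248.01612273 225.29979403] [311.0254954 299.1772717]
0.602 0.068 [252.85411428 262.77412132] [348.12036198 295.09714534]
```

Ring is level with the mouth within about 1 mm by both views, the old tube lies in its groove, and the gripper is clear.

```bash
python3 -c "
from bench import r; print(r.finish_job())"
```

```text
the job is handed in; nothing more can be done
None
```

The job is handed in: the old tube lies in the free groove across both rails, the ringed tube is in the furnace with its ring level with the mouth to about 1 mm, and the gripper is clear; the first grasp closed just above the old tube and pressed on it lightly (about 10 N) without visibly moving it.

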